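Hang a filter paddle on an occupied optics hook

TASK

Take the filter paddle with the round window out of the rack and hang it by its eye on the hook bar, in front of the iris plate that already hangs there, without knocking that one off or gripping it. Slide the paddle gently back along the bar, pushing the iris plate before it, until you feel the sprung stop begin to give (a steady press of about 5 N for half a second, never over 12), then let go so that both hang freely, face to face. Leave the other paddles and everything else where they are.

Things in the scene. Friction and masses are not known exactly. Their poses are not given: they have to be found in the camera images.
- paddle_center (a point): Filter paddle to hang: upright aluminium plate 8 mm thick (x), 50 wide (y), 160 tall (z), 0.1-0.2 kg, round 36 mm amber window low down; stands in one of the rack slots. This point is its middle, 80 mm above its lower edge. Its grip tab, 20 mm wide (y) and 8 thick (x), is the top 42 mm: from 38 to 80 mm above this point. Take the tab from above, across the 20 mm width.
- paddle_eye (a point): Centre of the paddle's eye, a round 30 mm hole through the plate along x, 14 mm above paddle_center; same axes. The plate round the eye is 50 mm wide and reaches 24 mm above and below this point.
- iris_eye (a point): Iris plate hanging on the bar: aluminium disc 60 mm across, 8 mm thick (x), 0.1 kg, with a 46 mm square eye plate on top, flush both faces. This point is the centre of its 30 mm eye, 45 mm above the disc's centre, 23 mm below its top edge. x: plate normal, along the bar. It starts 70-88 mm from the post axis and slides on the bar. Pressing it with over 12 N harms it.
- bar_root (a point): Point on the post's axis at the bar's centre line, 170 mm above the table; frame of the fixed hook stand. A 10 mm steel bar runs level from here along -x (roughly to the robot) for 135 mm, then turns up at 45 degrees. A hung plate's eye centre is 10 mm below the centre line. The post is 16 mm thick and ends 12 mm above the centre line.
- bar_tip (a point): Centre of the bar's round upturned end, 145 mm from the post axis and 10 mm above the centre line; end radius 5 mm. Same axes as bar_root.
- stand: The fixed hook stand, origin on the table under the post. Between post and iris plate a fixed collar on the bar carries a sprung stop with a 36 mm rubber face: about 2.5 N per mm, 6 mm of travel. Its face lies 32 to 63 mm from the post axis, not measured: feel for it. A plate alone slides on the bar with under 1.5 N.
- rack: Storage rack, fixed: grey block 60 mm (x) by 240 mm (y) by 32 mm high, origin at the centre of its underside. Three slots from above, 11 mm (x) by 53 mm (y), 25 mm deep, at y = -80, 0 and +80 mm, each with one paddle standing in it.
- paddle_sq_center (a point): Another paddle of the same outline but with a 34 mm square window; its middle, 80 mm above its lower edge. Stands in a rack slot; leave it.
- paddle_blank_center (a point): Another paddle of the same outline without a window; its middle, 80 mm above its lower edge. Stands in a rack slot; leave it.
- lens_tube: Black lens tube standing on the table, 33 mm diameter, 45 mm tall, origin at its underside. Leave it.
- post: Steel post on a 32 mm foot, 75 mm tall, origin at its underside. Leave it.
- driver: Hand driver with a black handle lying on the table, 160 mm long. Leave it.
- jar: White plastic jar, 44 mm diameter, 60 mm tall, origin at its underside. Leave it.
- clamp: Aluminium post clamp block 28 mm square, 42 mm tall, origin at its underside. Leave it.
Mind the look-alikes: they are no part of the job. Leave any red look-alike of the part that bears paddle_center alone. Leave any brown look-alike of the part that bears iris_eye alone.

How it is judged:
On the way, in this order (a step that is already met when the one before it is completed fails the run):
1. the paddle's eye is threaded over the bar's upturned tip, in front of the iris plate (x of paddle_eye in the frame of bar_root between -0.132 and -0.03 m and y of paddle_eye in the frame of bar_root between -0.012 and 0.012 m and z of paddle_eye in the frame of bar_root between -0.0145 and 0.0145 m and x of paddle_eye in the frame of iris_eye below -0.004 m), for 0.1 s.
2. hanging on the bar, the paddle presses the iris plate against the sprung stop with at least 2 N (contact force between paddle and iris above 2 N and z of paddle_eye in the frame of bar_root between -0.0145 and 0.0145 m and x of paddle_eye in the frame of bar_root between -0.132 and -0.03 m), for 0.2 s.
At the end, for the whole second after the job is handed in: Both plates hang released and at rest by their eyes on the bar (eye centres 6-14.5 mm below, within 9 mm beside its centre line), upright within 0.15 rad, the paddle square to the bar within 0.2 rad and in front of the iris plate, eye centres at most 12.5 mm apart (x of paddle_eye in the frame of bar_root between -0.088 and -0.03 m and y of paddle_eye in the frame of bar_root between -0.009 and 0.009 m and z of paddle_eye in the frame of bar_root between -0.0145 and -0.006 m and x of iris_eye in the frame of bar_root between -0.076 and -0.03 m and y of iris_eye in the frame of bar_root between -0.009 and 0.009 m and z of iris_eye in the frame of bar_root between -0.0145 and -0.006 m and x of paddle_eye in the frame of iris_eye between -0.0125 and -0.004 m and angle between each of paddle, iris's own z axis and vertical below 0.15 rad and angle between the x axis of paddle and the x axis of bar_root, either way round below 0.2 rad and linear speed of each of paddle, iris below 0.02 m/s); the robot touches nothing.
It fails at once if the paddle is shoved against the iris plate with more than 12 N (contact force between paddle and iris above 12 N).
It fails at once if the paddle is jammed on the hook stand with more than 25 N (contact force between paddle and stand above 25 N).
It fails at once if the iris plate is knocked or lifted off its bar (z of iris_eye in the frame of bar_root below -0.025 m or z of iris_eye in the frame of bar_root above 0.015 m or x of iris_eye in the frame of bar_root below -0.135 m).
It fails at once if the gripper handles the iris plate (contact force between the fingers and iris above 5 N).
It fails at once if another paddle or a bystander is moved by more than 15 mm (distance of any of paddle_sq_center, paddle_blank_center, lens_tube, post, driver, jar, clamp from where it was at the start of the episode above 0.015 m).
It also fails if it takes over 58 s, if anything falls off the work surface, if the arm or the gripper's body presses on something with over 40 N, if the wrist force passes 120 N, or if a joint passes its speed limit or range.

ROBOT

A 6-joint arm with a two-finger parallel gripper is mounted at the origin on the work surface. World frame = base frame: x ahead of the robot, y to its left, z up, the work surface at z = 0. Lengths are in m, angles in rad, forces in N, time in s.
With the tool pointing down it reaches from about 0.3 to 0.775 m from the base axis. Payload 14.6 kg.
Tool frame: the origin (TCP) lies at the very end of the fingers, on their centre line; the grasp point (between the pads) lies 19 mm behind it; z points along the fingers, y is the direction in which the jaws open and shut (so a half turn about z gives the same grasp; the last joint's range is limited). The gripper opens to 94 mm and grips with 3 to 60 N. Pads are 16 mm wide; open, the fingers measure 119 mm over their backs; the gripper's body (75 mm by 177 mm) begins 78 mm behind the grasp point.
Start: joints at [1.05, 0.3, 1.521, -0, 1.321, -0.067], TCP at [0.241, 0.494, 0.205] pointing down, gripper open.
Joint ranges: [-3.03, 3.03], [-0.79, 2.21], [0.23, 2.52], [-1.04, 4.18], [0, 3.07], [-2.55, 2.55]. Speed limits (rad/s): [2.22, 2.22, 2.57, 3.14, 3.14, 3.14].

INTERFACE

Orientations are given as [roll, pitch, yaw] about the fixed x, y, z axes, in that order (R = Rz(yaw) Ry(pitch) Rx(roll)).
In Python, from station import ctrl, vision, ticket gives the robot as it stands.
- The arm moves only by the tool step_arm, never from a script. Its argument "steps" is a list of rows, each an object of numbers: "x", "y", "z": the shift along the tool's x, y, z in m; "ax", "ay", "az": the turn, a rotation vector about the tool's x, y, z in degrees; "claw": the finger opening in m, from 0 to 0.094. A call has 1 to 5 rows; each row shifts and turns the pose as measured when the row begins, along the tool's axes as they then stand; what a row does not reach is not made up. A row lasts 1/12 s, in which the tool goes at most 41.7 mm and 7.16 degrees, less where a joint would pass 70% of its speed; a pose out of reach is approached as far as the arm can. A call with a gripper value outside its range is refused whole. The fingers move at their own pace and stop on an object; "grip_force" is the grip in N (left out, the last holds). Time passes only in rows, so rows that do not move let the fingers close. It gives the time, the measured TCP pose, the force and the opening at its end, in the units of the state.
- ctrl.get_obs(): the state, without advancing time (a new reading comes with each control period).
- vision.camera(name): name is "scene" or "top"; returns (picture, depth): 384x512x3 uint8, red, green, blue; 384x512 float32, m along the optical axis (not along the pixel's ray), 0 where there is no reading.
- vision.camera_params(name): a dict with "fov_y" (degrees; the focal length in pixels is half the picture's height over the tangent of half this angle, whatever the lens; pixels are square), "cx", "cy" (the principal point, pixels), "origin" and "attitude" of the camera in the world. Camera axes: x right, y up, looking along -z (the intrinsics and any distortion apply to the point x, -y, -z); pixel columns grow to the right and rows downward; lengths in m; the calibration is good to about 2 mm. A picture is of the moment at which its call begins. camera_params takes no time and is no camera call.
- ticket.hand_in(): hands the job in, once; it reports no verdict.
The state is a dict: "time_s": time; "qpos": joint angles; "joint_vel": joint speeds; "tau": joint torques, N m; "ee_pos": TCP position; "eef_rot": TCP orientation; "force": force on the tool from outside, world axes, zero at the start; "moment": the same for the moment, N m; "grip_width": finger opening in m.
Only numpy, scipy, OpenCV 4.12 (cv2) and the standard library are available. Lean on these libraries where they do the work, as an engineer would, in place of code of your own. Each camera call takes 0.05 s, during which the arm holds its last target.

## Working session

There is one attempt and no reset: what is moved stays moved. The work goes in short steps, Python scripts to look and compute and a tool call to move; the robot and the scene stay as the last step left them, time stands still between calls to the robot, and variables do not carry over. Pictures are saved under pics/ and viewed, and the job is handed in when it is done.

Besides the shell and the picture viewer there is one more tool, called after "Emit:" as name(argument=value, ...), one argument or row to a line, values as JSON. step_arm: Moves the arm, as the interface text tells. Its arguments: {"type":"object","properties":{"steps":{"type":"array"},"grip_force":{"type":"number"}},"required":["steps"]}

```bash
ls; mkdir -p pics; python3 - <<'E'
from station import ctrl, vision, ticket
import numpy as np, cv2
print(ctrl.get_obs())
for n in("scene","top"):
    p=vision.camera_params(n);print(n,p)
    im,d=vision.camera(n)
    np.savez(f"{n}0.npz",im=im,d=d)
    cv2.imwrite(f"pics/{n}0.png",cv2.resize(im[:,:,::-1],(800,600),interpolation=cv2.INTER_CUBIC))
E
```

```text
pics
{'time_s': 0.0, 'qpos': array([ 1.05036172e+00,  3.00433419e-01,  1.52158543e+00, -5.86809328e-05,
        1.32071201e+00, -6.66144301e-02]), 'joint_vel': array([-0.00045846,  0.0003088 , -0.00067067, -0.00141682,  0.00074413,
        0.00054703]), 'tau': array([-1.33416226e-03, -5.31807947e+01, -3.52733624e+01,  7.07299495e-02,
        2.43280845e-02, -9.36589277e-05]), 'ee_pos': array([0.24101096, 0.49408326, 0.20490516]), 'eef_rot': array([-3.14045318e+00, -1.90522775e-05,  2.68778702e+00]), 'force': array([-0.4688686 , -0.39275855, -0.56006113]), 'moment': array([0.01385419, 0.04359512, 0.04832903]), 'grip_width': 0.09403939629882864}
scene {'fov_y': 46.16818878135524, 'cx': 252.72851781688345, 'cy': 196.21756320031514, 'origin': array([ 1.23258912, -0.01565691,  0.96162742]), 'attitude': array([0.69908916, 0.01904507, 1.41248734])}
top {'fov_y': 44.63521968332641, 'cx': 253.3608195406787, 'cy': 187.4893821137224, 'origin': array([0.46101271, 0.06521978, 1.37447086]), 'attitude': array([ 4.79829309e-02,  6.50102447e-04, -1.55731686e+00])}
```

View pics/scene0.png

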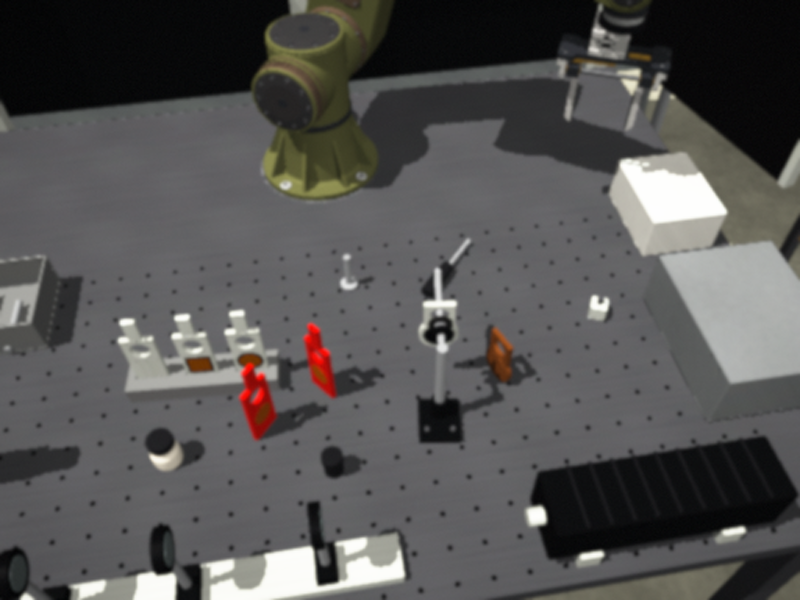

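View pics/top0.png

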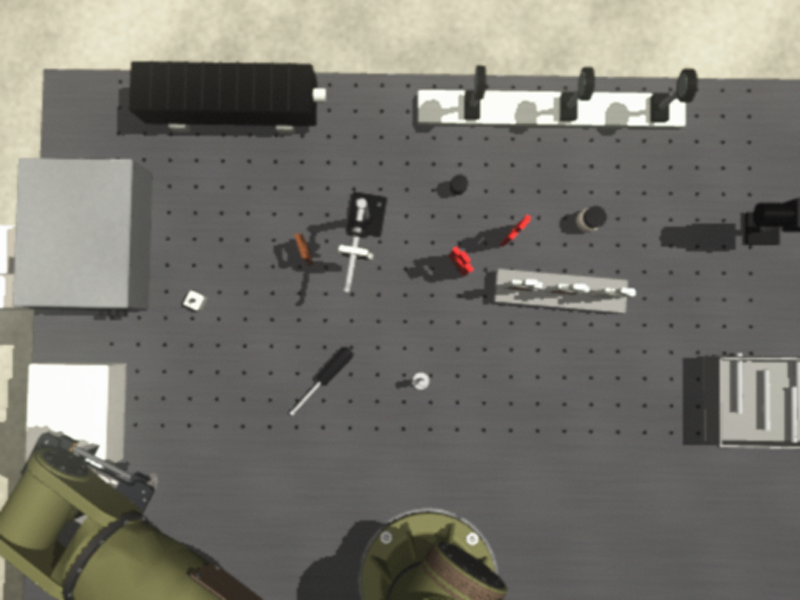

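```bash
cat > h.py <<'E'
import numpy as np, cv2
from station import vision
from scipy.spatial.transform import Rotation as R
P={n:vision.camera_params(n) for n in("scene","top")}
def cam(n):
    p=P[n];f=192/np.tan(np.radians(p["fov_y"]/2));return p,f,R.from_euler("xyz",p["attitude"]).as_matrix()
def rays(n,uv):
    p,f,M=cam(n);uv=np.atleast_2d(uv).astype(float)
    d=np.c_[(uv[:,0]-p["cx"])/f,-(uv[:,1]-p["cy"])/f,-np.ones(len(uv))]
    return p["origin"],d@M.T
def unproj(n,uv,dep):
    o,d=rays(n,uv);return o+d*np.asarray(dep).reshape(-1,1)
def plane(n,uv,z):
    o,d=rays(n,uv);return o+d*((z-o[2])/d[:,2])[:,None]
def proj(n,X):
    p,f,M=cam(n);c=(np.atleast_2d(X)-p["origin"])@M
    return np.c_[p["cx"]+f*c[:,0]/-c[:,2],p["cy"]-f*c[:,1]/-c[:,2]]
def cloud(n,d):
    v,u=np.mgrid[:384,:512];X=unproj(n,np.c_[u.ravel(),v.ravel()],d.ravel()).reshape(384,512,3)
    X[d==0]=np.nan;return X
E
python3 - <<'E'
from h import *
for n in("scene","top"):
    z=np.load(f"{n}0.npz");im,d=z["im"],z["d"]
    X=cloud(n,d);print(n,(d==0).mean())
    for (u,v) in [(150,200),(250,150),(350,290),(100,200),(250,290),(400,250),(60,120)]: print(u,v,X[v,u].round(4))
    # crops
    if n=="scene": b=[(70,190,150,110),(250,160,90,130)]
    else: b=[(300,160,120,50),(200,110,70,90)]
    for i,(x,y,w,h) in enumerate(b):
        c=im[y:y+h,x:x+w,::-1];s=int(min(800/w,600/h));cv2.imwrite(f"pics/{n}_c{i}.png",cv2.resize(c,None,fx=s,fy=s,interpolation=cv2.INTER_CUBIC));print(i,s)
E
```

```text
scene 0.0041046142578125
150 200 [ 0.5407 -0.16    0.1671]
250 150 [ 0.2474  0.1146 -0.0003]
350 290 [ 7.568e-01  2.746e-01 -3.000e-04]
100 200 [ 0.372  -0.3283  0.0013]
250 290 [ 0.7169  0.0415 -0.0008]
400 250 [ 0.6696  0.4313 -0.0008]
60 120 [-0.0021 -0.4795  0.0005]
0 5
1 4
top 0.004018147786458333
150 200 [ 0.4861  0.3705 -0.0015]
250 150 [ 0.6385  0.0785 -0.0064]
350 290 [ 0.2334 -0.2167  0.0077]
100 200 [4.841e-01 5.170e-01 5.000e-04]
250 290 [2.281e-01 7.280e-02 2.000e-04]
400 250 [ 0.3497 -0.3648 -0.0026]
60 120 [0.6978 0.5942 0.1153]
0 6
1 6
```

View pics/scene_c0.png

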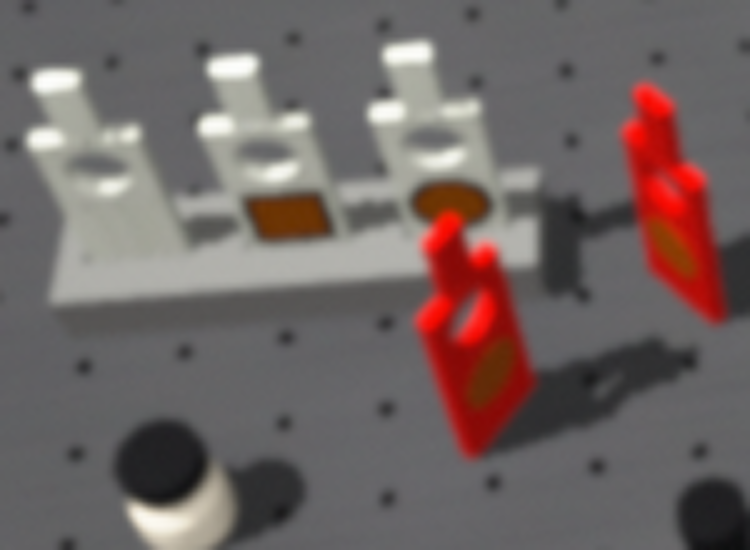

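View pics/scene_c1.png

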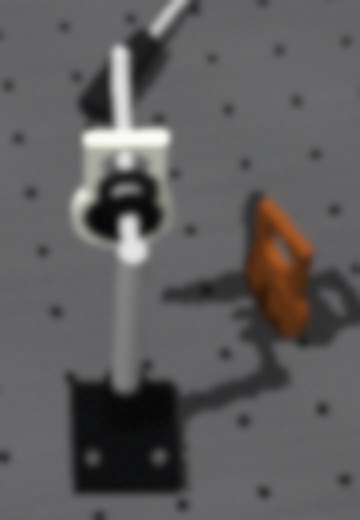

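View pics/top_c0.png

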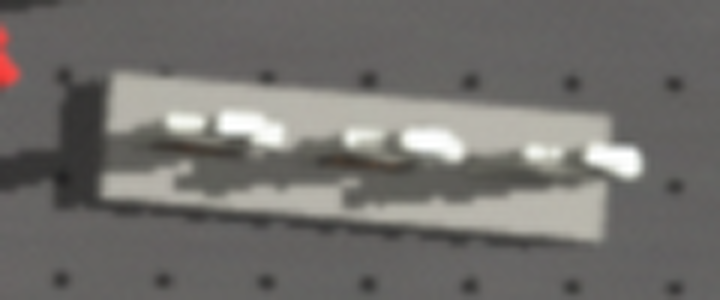

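View pics/top_c1.png

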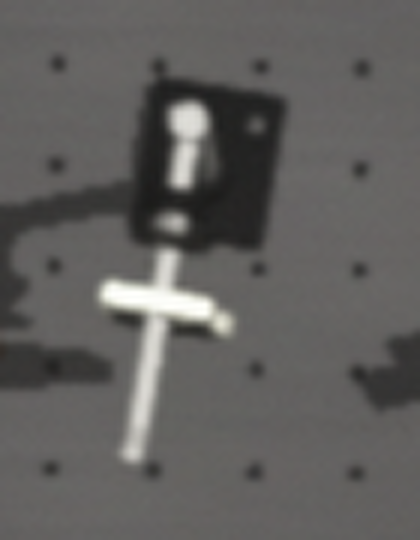

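```bash
python3 - <<'E'
from h import *
for n in("scene","top"):
    z=np.load(f"{n}0.npz");im,d=z["im"],z["d"].astype(float);X=cloud(n,d)
    Z=X[...,2]; v,u=np.mgrid[:384,:512]
    print(n)
    # rack paddles: region
    m=(Z>0.155)&(Z<.18)&(X[...,1]<0.0)&(X[...,0]>.4)&(X[...,0]<.7)&(im.min(2)>120)
    k,l,s,c=cv2.connectedComponentsWithStats(m.astype(np.uint8))
    for i in range(1,k):
        if s[i,4]<8: continue
        r=plane(n,np.c_[u[l==i],v[l==i]],.167)
        print("tab",s[i],c[i].round(1),plane(n,c[i],.167).round(4),"depth mean",X[l==i].mean(0).round(4),"z",np.percentile(Z[l==i],[5,50,95]).round(3), cv2.minAreaRect((r[:,:2]*1000).astype(np.float32)))
    m=(abs(Z-.032)<.006)&(X[...,1]<0.05)&(X[...,1]>-.35)&(X[...,0]>.4)&(X[...,0]<.65)&(im.min(2)>100)
    k,l,s,c=cv2.connectedComponentsWithStats(m.astype(np.uint8));i=1+s[1:,4].argmax()
    cn=max(cv2.findContours((l==i).astype(np.uint8),0,cv2.CHAIN_APPROX_NONE)[0],key=len)[:,0]
    r=plane(n,cn,.032)[:,:2]*1000
    print("rack",cv2.minAreaRect(r.astype(np.float32)))
    # stand
    m=(Z>0.12)&(Z<.20)&(X[...,1]>0.05)&(X[...,1]<.25)&(X[...,0]>.35)&(X[...,0]<.75)
    vs,us=np.nonzero(m)
    for a in np.unique(vs): 
        q=us[vs==a]; print(a,q.min(),q.max(),"z",Z[a,q].round(3).tolist()[:14],im[a,q].mean(1).astype(int).tolist()[:14])
E
```

```text
scene
tab [147 199  10   7  51] [151.4 201.8] [[ 0.5466 -0.1569  0.167 ]] depth mean [ 0.5432 -0.1576  0.1631] z [0.156 0.164 0.168] ((547.762939453125, -156.76412963867188), (18.50593376159668, 20.334569931030273), 5.11055326461792)
tab [112 202  10   7  54] [116.4 204.5] [[ 0.5407 -0.2363  0.167 ]] depth mean [ 0.5373 -0.2374  0.1631] z [0.156 0.164 0.168] ((541.2218627929688, -236.03907775878906), (19.492984771728516, 20.283475875854492), 2.3488121032714844)
tab [ 77 205  10   6  52] [ 81.4 207.3] [[ 0.5351 -0.3152  0.167 ]] depth mean [ 0.5314 -0.3168  0.1628] z [0.156 0.163 0.169] ((535.7406005859375, -315.3276672363281), (23.78904151916504, 14.57693862915039), 80.0484848022461)
rack ((535.1807861328125, -261.0789794921875), (178.80641174316406, 62.36524200439453), 85.76811981201172)
172 279 280 z [0.184, 0.184] [197, 190]
173 278 281 z [0.182, 0.184, 0.185, 0.182] [180, 214, 211, 173]
174 278 281 z [0.179, 0.183, 0.181, 0.182] [178, 213, 212, 177]
175 278 281 z [0.178, 0.182, 0.178, 0.18] [175, 209, 209, 176]
176 278 281 z [0.177, 0.18, 0.178, 0.178] [173, 209, 209, 175]
177 27
[... 13185 characters left out ...]
9] [167, 206, 206, 163]
177 222 225 z [0.174, 0.179, 0.172, 0.172] [179, 209, 198, 149]
178 222 225 z [0.173, 0.17, 0.172, 0.17] [186, 211, 193, 139]
179 221 224 z [0.174, 0.171, 0.177, 0.176] [139, 193, 213, 186]
180 221 224 z [0.169, 0.176, 0.171, 0.174] [145, 194, 206, 178]
181 221 224 z [0.177, 0.177, 0.174, 0.169] [148, 186, 190, 158]
182 221 224 z [0.176, 0.177, 0.176, 0.177] [154, 182, 179, 142]
183 221 224 z [0.184, 0.177, 0.182, 0.175] [165, 184, 172, 132]
184 220 223 z [0.181, 0.179, 0.182, 0.178] [140, 182, 193, 169]
185 220 223 z [0.187, 0.184, 0.186, 0.184] [156, 192, 200, 168]
186 220 223 z [0.182, 0.184, 0.182, 0.181] [133, 166, 172, 143]
187 221 222 z [0.186, 0.18] [115, 120]
```

```bash
cat >> h.py <<'E'
def tool(dx):  # world target -> tool shift from current
    from station import ctrl
    o=ctrl.get_obs();M=R.from_euler("xyz",o["eef_rot"]).as_matrix();return M.T@(np.array(dx)-o["ee_pos"])
E
python3 - <<'E'
from h import *
res={}
for n,rows,post in(("top",list(range(164,179)),(127,132)),("scene",list(range(175,191)),None)):
    z=np.load(f"{n}0.npz");im,d=z["im"].astype(float).mean(2),z["d"]
    pts=[]
    for r in rows:
        c0={"top":224,"scene":280}[n]; q=np.arange(c0-7,c0+8)
        w=np.clip(im[r,q]-100,0,None); 
        # keep the contiguous blob near bar
        pts.append([(w*q).sum()/w.sum(),r])
    W=plane(n,np.array(pts),.170)
    vx,vy,x0,y0=cv2.fitLine((W[:,:2]).astype(np.float32),2,0,0.01,0.01).ravel()
    if vx<0: vx,vy=-vx,-vy
    res=(x0-W[:,0])*0
    e=(W[:,0]-x0)*-vy+(W[:,1]-y0)*vx
    print(n,"dir",np.arctan2(vy,vx),"y at x=.5",y0+vy/vx*(.5-x0),"x rng",W[:,0].min(),W[:,0].max(),"rms",e.std())
z=np.load("top0.npz");im=z["im"].astype(float).mean(2)
v,u=np.mgrid[126:133,226:238];w=np.clip(im[126:133,226:238]-120,0,None)
print("post top",plane("top",[(u*w).sum()/w.sum(),(v*w).sum()/w.sum()],.182))
z=np.load("scene0.npz");im=z["im"].astype(float).mean(2)
print("post top scene",plane("scene",[282.5,222.5],.182), "tip top row",plane("scene",[279.5,172],.184))
print("tip top view", plane("top",[[221.5,186.5],[221.5,187.5]],.18))
X=cloud("top",np.load("top0.npz")["d"].astype(float))
im=np.load("top0.npz")["im"].min(2)
m=np.zeros_like(im,bool);m[155:165,214:240]=1;m&=(im>150)&(X[...,2]>.179);print("iris top",np.median(X[m],0),m.sum())
vs,us=np.nonzero(m);W=plane("top",np.c_[us,vs],.183);print(cv2.minAreaRect((W[:,:2]*1000).astype(np.float32)))
# red paddles
for n in("top",):
    z=np.load(f"{n}0.npz");i=z["im"].astype(int);Xc=cloud(n,z["d"].astype(float));m=(i[...,0]>150)&(i[...,1]<60)
    k,l,s,c=cv2.connectedComponentsWithStats(m.astype(np.uint8))
    for j in range(1,k):
        if s[j,4]>20: print("red",np.nanmin(Xc[l==j],0).round(3),np.nanmax(Xc[l==j],0).round(3))
E
```

```text
top dir -0.15440391 y at x=.5 0.15183789 x rng 0.542299273549461 0.5786397843609906 rms 0.00011001289888995179
scene dir -0.14326441 y at x=.5 0.15016817 x rng 0.5186071406064174 0.5654772958940918 rms 0.00020552713270680504
post top [[0.66587451 0.12617252 0.182     ]]
post top scene [[0.66696517 0.12450481 0.182     ]] tip top row [[0.52179551 0.14677653 0.184     ]]
tip top view [[0.51979227 0.14826592 0.18      ]
 [0.51723262 0.14822305 0.18      ]]
iris top [0.58794864 0.1403762  0.18240539] 52
((588.436767578125, 138.6264190673828), (44.17540740966797, 8.017528533935547), 81.27519226074219)
red [ 0.563 -0.057  0.064] [ 0.597 -0.031  0.167]
```

Emit:
step_arm(
  steps=[
    {"z": -0.015, "az": -5.4, "claw": 0.05},
    {"z": -0.015, "az": -5.4, "claw": 0.05},
    {"z": -0.015, "az": -5.4, "claw": 0.05},
    {"z": -0.015, "az": -5.5, "claw": 0.05},
  ],
  grip_force=25,
)

```text
validation failed for argument at $.st...
```

```bash
python3 - <<'E'
from h import *
from station import ctrl
o=ctrl.get_obs();print(o["time_s"],o["ee_pos"],o["eef_rot"],o["grip_width"]);print(tool([.541,-.1565,.25]))
E
```

```text
0.1 [0.24098251 0.49414389 0.2049564 ] [-3.14060164e+00 -6.56845473e-05  2.68781961e+00] 0.09385590627803163
[-0.55486879 -0.45332726 -0.04463081]
```

Emit:
step_arm(
  steps=[
    {"x": 0, "y": 0, "z": -0.015, "ax": 0, "ay": 0, "az": -5.4, "claw": 0.05},
    {"x": 0, "y": 0, "z": -0.015, "ax": 0, "ay": 0, "az": -5.4, "claw": 0.05},
    {"x": 0, "y": 0, "z": -0.015, "ax": 0, "ay": 0, "az": -5.4, "claw": 0.05},
    {"x": 0, "y": 0, "z": -0.015, "ax": 0, "ay": 0, "az": -5.5, "claw": 0.05},
  ],
  grip_force=25,
)

```text
time_s: 0.43
ee_pos: [0.2402, 0.4927, 0.2622]
eef_rot: [-3.132, -0.005, 3.078]
force: [0.1, 0.4, 0.3]
grip_width: 0.0709
```

```bash
cat > g.py <<'E'
import sys
from h import *
from station import ctrl
o=ctrl.get_obs();print(round(o["time_s"],3),o["ee_pos"].round(4),o["eef_rot"].round(4),round(o["grip_width"],4),"F",o["force"].round(2),"q6",o["qpos"][5].round(2))
if len(sys.argv)>3: print(tool([float(a) for a in sys.argv[1:4]]).round(4))
E
python3 g.py .541 -.1565 .25
```

```text
0.433 [0.2402 0.4927 0.2622] [-3.1321 -0.0046  3.0783] 0.0709 F [0.08 0.44 0.35] q6 -0.46
[-0.3413 -0.6287  0.0166]
```

Emit:
step_arm(
  steps=[
    {"x": -0.017, "y": -0.031, "z": 0, "ax": 0, "ay": 0, "az": 0, "claw": 0.05},
    {"x": -0.017, "y": -0.031, "z": 0, "ax": 0, "ay": 0, "az": 0, "claw": 0.05},
    {"x": -0.017, "y": -0.031, "z": 0, "ax": 0, "ay": 0, "az": 0, "claw": 0.05},
    {"x": -0.017, "y": -0.031, "z": 0, "ax": 0, "ay": 0, "az": 0, "claw": 0.05},
    {"x": -0.017, "y": -0.031, "z": 0, "ax": 0, "ay": 0, "az": 0, "claw": 0.05},
  ],
)

```text
time_s: 0.85
ee_pos: [0.3159, 0.3317, 0.264]
eef_rot: [-3.134, -0.005, 3.094]
force: [1.1, 0.5, 0.5]
grip_width: 0.0503
```

Emit:
step_arm(
  steps=[
    {"x": -0.017, "y": -0.031, "z": 0, "ax": 0, "ay": 0, "az": 0, "claw": 0.05},
    {"x": -0.017, "y": -0.031, "z": 0, "ax": 0, "ay": 0, "az": 0, "claw": 0.05},
    {"x": -0.017, "y": -0.031, "z": 0, "ax": 0, "ay": 0, "az": 0, "claw": 0.05},
    {"x": -0.017, "y": -0.031, "z": 0, "ax": 0, "ay": 0, "az": 0, "claw": 0.05},
    {"x": -0.017, "y": -0.031, "z": 0, "ax": 0, "ay": 0, "az": 0, "claw": 0.05},
  ],
)

```text
time_s: 1.27
ee_pos: [0.3946, 0.1644, 0.2643]
eef_rot: [-3.133, -0.005, 3.096]
force: [1.4, 0.7, -0.7]
grip_width: 0.0498
```

```bash
python3 g.py .541 -.1565 .25
```

```text
1.267 [0.3946 0.1644 0.2643] [-3.1333 -0.0055  3.0959] 0.0498 F [ 1.42  0.75 -0.66] q6 -1.21
[-0.1609 -0.3138  0.016 ]
```

Emit:
step_arm(
  steps=[
    {"x": -0.0165, "y": -0.032, "z": 0, "ax": 0, "ay": 0, "az": 0.4, "claw": 0.05},
    {"x": -0.0165, "y": -0.032, "z": 0, "ax": 0, "ay": 0, "az": 0.4, "claw": 0.05},
    {"x": -0.0165, "y": -0.032, "z": 0, "ax": 0, "ay": 0, "az": 0.4, "claw": 0.05},
    {"x": -0.0165, "y": -0.032, "z": 0, "ax": 0, "ay": 0, "az": 0.4, "claw": 0.05},
    {"x": -0.0165, "y": -0.032, "z": 0, "ax": 0, "ay": 0, "az": 0.4, "claw": 0.05},
  ],
)

```text
time_s: 1.68
ee_pos: [0.4687, -0.0095, 0.2648]
eef_rot: [-3.133, -0.006, 3.06]
force: [1.1, 1.2, -0.2]
grip_width: 0.0499
```

Emit:
step_arm(
  steps=[
    {"x": -0.0165, "y": -0.032, "z": 0, "ax": 0, "ay": 0, "az": 0, "claw": 0.05},
    {"x": -0.0165, "y": -0.032, "z": 0, "ax": 0, "ay": 0, "az": 0, "claw": 0.05},
    {"x": -0.0165, "y": -0.032, "z": 0, "ax": 0, "ay": 0, "az": 0, "claw": 0.05},
    {"x": -0.0165, "y": -0.032, "z": 0, "ax": 0, "ay": 0, "az": 0, "claw": 0.05},
    {"x": 0, "y": 0, "z": 0, "ax": 0, "ay": 0, "az": 0, "claw": 0.05},
  ],
)

```text
time_s: 2.1
ee_pos: [0.5256, -0.155, 0.2633]
eef_rot: [-3.133, -0.009, 3.055]
force: [-0.8, 0.5, -0.4]
grip_width: 0.05
```

```bash
python3 g.py .541 -.1565 .18
```

```text
2.1 [ 0.5256 -0.155   0.2633] [-3.1333 -0.0086  3.0548] 0.05 F [-0.82  0.46 -0.44] q6 -1.83
[-0.0162  0.0005  0.0832]
```

```bash
cat >> g.py <<'E'
if len(sys.argv)>4:
    A=R.from_euler("xyz",o["eef_rot"]);T=R.from_euler("xyz",[np.pi,0,float(sys.argv[4])])
    print("rot deg",np.degrees((A.inv()*T).as_rotvec()).round(2))
E
python3 g.py .541 -.1565 .18 3.067
```

```text
2.1 [ 0.5256 -0.155   0.2633] [-3.1333 -0.0086  3.0548] 0.05 F [-0.82  0.46 -0.44] q6 -1.83
[-0.0162  0.0005  0.0832]
rot deg [-0.47 -0.5  -0.69]
```

Emit:
step_arm(
  steps=[
    {"x": -0.008, "y": 0, "z": 0, "ax": -0.5, "ay": -0.5, "az": -0.7, "claw": 0.05},
    {"x": -0.008, "y": 0, "z": 0.02, "ax": 0, "ay": 0, "az": 0, "claw": 0.05},
    {"x": 0, "y": 0, "z": 0.03, "ax": 0, "ay": 0, "az": 0, "claw": 0.05},
    {"x": 0, "y": 0, "z": 0.03, "ax": 0, "ay": 0, "az": 0, "claw": 0.05},
    {"x": 0, "y": 0, "z": 0, "ax": 0, "ay": 0, "az": 0, "claw": 0.05},
  ],
)

```text
time_s: 2.52
ee_pos: [0.5437, -0.1554, 0.1806]
eef_rot: [3.139, 0.004, 3.069]
force: [-0.5, 0.3, -1.1]
grip_width: 0.0503
```

```bash
python3 g.py .541 -.1565 .131 3.067; python3 - <<'E'
from h import *
im,d=vision.camera("scene");cv2.imwrite("pics/s1.png",cv2.resize(im[120:250,80:250,::-1],None,fx=4.5,fy=4.5,interpolation=cv2.INTER_CUBIC))
E
```

```text
2.517 [ 0.5437 -0.1554  0.1806] [3.1386 0.0036 3.0688] 0.0503 F [-0.5   0.26 -1.13] q6 -1.84
[ 0.0028 -0.0014  0.0496]
rot deg [0.17 0.21 0.1 ]
```

View pics/s1.png

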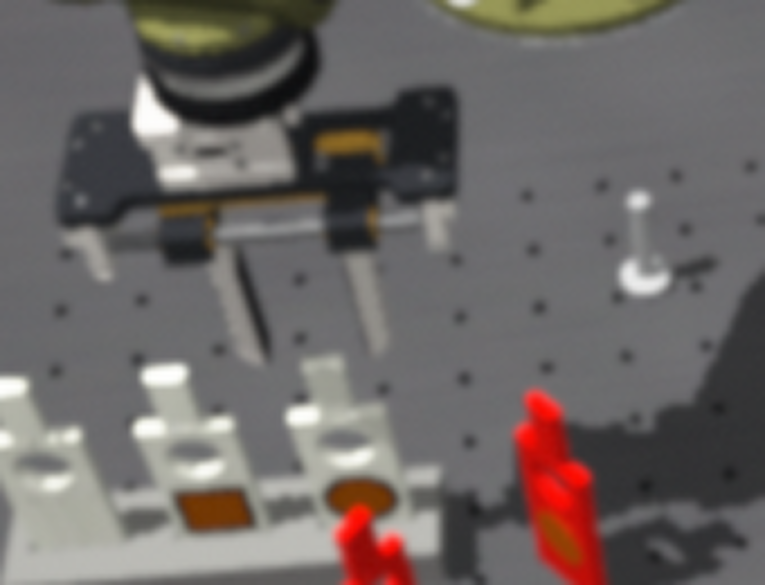

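The fingers (tips at about (260,360) and (380,352) in the crop) straddle the tab of the round-window paddle (top at (322,365)). I'll go down and grip.

Emit:
step_arm(
  steps=[
    {"x": 0.0025, "y": -0.0015, "z": 0.015, "ax": 0, "ay": 0, "az": 0, "claw": 0.05},
    {"x": 0, "y": 0, "z": 0.015, "ax": 0, "ay": 0, "az": 0, "claw": 0.05},
    {"x": 0, "y": 0, "z": 0.01, "ax": 0, "ay": 0, "az": 0, "claw": 0.05},
    {"x": 0, "y": 0, "z": 0.007, "ax": 0, "ay": 0, "az": 0, "claw": 0.05},
    {"x": 0, "y": 0, "z": 0, "ax": 0, "ay": 0, "az": 0, "claw": 0.05},
  ],
)

```text
time_s: 2.98
ee_pos: [0.5462, -0.1552, 0.1442]
eef_rot: [3.141, 0.017, 3.073]
force: [-0.1, -0.6, -0.3]
grip_width: 0.0502
```

```bash
python3 g.py .541 -.1565 .131 3.067
```

```text
2.983 [ 0.5462 -0.1552  0.1442] [3.141  0.0172 3.0733] 0.0502 F [-0.07 -0.56 -0.29] q6 -1.85
[ 0.0053 -0.0017  0.0131]
rot deg [0.04 0.99 0.36]
```

Emit:
step_arm(
  steps=[
    {"x": 0.0055, "y": -0.0015, "z": 0.004, "ax": 0, "ay": 1, "az": 0.3, "claw": 0.05},
    {"x": 0, "y": 0, "z": 0, "ax": 0, "ay": 0, "az": 0, "claw": 0.05},
    {"x": 0, "y": 0, "z": 0, "ax": 0, "ay": 0, "az": 0, "claw": 0.05},
  ],
)

```text
time_s: 3.23
ee_pos: [0.5412, -0.1563, 0.1426]
eef_rot: [-3.141, 0.001, 3.068]
force: [0.8, 0.1, 1.1]
grip_width: 0.0496
```

```bash
python3 g.py .541 -.1565 .131 3.067
```

```text
3.233 [ 0.5412 -0.1563  0.1426] [-3.1414e+00  1.1000e-03  3.0682e+00] 0.0496 F [0.76 0.07 1.06] q6 -1.84
[ 0.0002 -0.0002  0.0116]
rot deg [-0.01  0.06  0.07]
```

Emit:
step_arm(
  steps=[
    {"x": 0.0005, "y": 0, "z": 0.006, "ax": 0, "ay": 0.2, "az": 0, "claw": 0.05},
    {"x": 0.0005, "y": 0, "z": 0.007, "ax": 0, "ay": 0.2, "az": 0, "claw": 0.05},
    {"x": 0, "y": 0, "z": 0.001, "ax": 0, "ay": 0, "az": 0, "claw": 0.05},
  ],
)

```text
time_s: 3.48
ee_pos: [0.5406, -0.1565, 0.1289]
eef_rot: [-3.141, -0.004, 3.068]
force: [-0.5, -0.3, 0.2]
grip_width: 0.0502
```

```bash
python3 g.py .541 -.1565 .131 3.067
```

```text
3.483 [ 0.5406 -0.1565  0.1289] [-3.1408 -0.0043  3.0681] 0.0502 F [-0.46 -0.28  0.2 ] q6 -1.84
[-0.0004  0.0001 -0.0021]
rot deg [-0.05 -0.25  0.06]
```

Emit:
step_arm(
  steps=[
    {"x": 0, "y": 0, "z": -0.003, "ax": 0, "ay": -0.2, "az": 0, "claw": 0.05},
    {"x": 0, "y": 0, "z": 0, "ax": 0, "ay": 0, "az": 0, "claw": 0.03},
    {"x": 0, "y": 0, "z": 0, "ax": 0, "ay": 0, "az": 0, "claw": 0.01},
    {"x": 0, "y": 0, "z": 0, "ax": 0, "ay": 0, "az": 0, "claw": 0.01},
    {"x": 0, "y": 0, "z": 0, "ax": 0, "ay": 0, "az": 0, "claw": 0.01},
  ],
  grip_force=25,
)

```text
time_s: 3.9
ee_pos: [0.5405, -0.1565, 0.1317]
eef_rot: [-3.141, -0.001, 3.068]
force: [0.4, -0.2, 0.1]
grip_width: 0.0267
```

```bash
python3 g.py .541 -.1565 .131 3.067
```

```text
3.9 [ 0.5405 -0.1565  0.1317] [-3.1411e+00 -1.2000e-03  3.0680e+00] 0.0267 F [ 0.37 -0.23  0.14] q6 -1.84
[-0.0005  0.0001  0.0007]
rot deg [-0.03 -0.07  0.06]
```

Emit:
step_arm(
  steps=[
    {"x": 0, "y": 0, "z": 0, "ax": 0, "ay": 0, "az": 0, "claw": 0.01},
    {"x": 0, "y": 0, "z": 0, "ax": 0, "ay": 0, "az": 0, "claw": 0.01},
    {"x": 0, "y": 0, "z": 0, "ax": 0, "ay": 0, "az": 0, "claw": 0.01},
    {"x": 0, "y": 0, "z": 0, "ax": 0, "ay": 0, "az": 0, "claw": 0.01},
  ],
  grip_force=50,
)

```text
time_s: 4.23
ee_pos: [0.5406, -0.1565, 0.1318]
eef_rot: [-3.141, -0.001, 3.068]
force: [-0.8, 0.2, -0.2]
grip_width: 0.0194
```

```bash
python3 g.py .541 -.1565 .131 3.067
```

```text
4.233 [ 0.5406 -0.1565  0.1318] [-3.141e+00 -1.000e-03  3.068e+00] 0.0194 F [-0.78  0.21 -0.22] q6 -1.84
[-0.0004  0.0001  0.0008]
rot deg [-0.03 -0.06  0.06]
```

Emit:
step_arm(
  steps=[
    {"x": 0, "y": 0, "z": -0.008, "ax": 0, "ay": 0, "az": 0, "claw": 0.01},
    {"x": 0, "y": 0, "z": -0.01, "ax": 0, "ay": 0, "az": 0, "claw": 0.01},
    {"x": 0, "y": 0, "z": -0.01, "ax": 0, "ay": 0, "az": 0, "claw": 0.01},
    {"x": 0, "y": 0, "z": -0.01, "ax": 0, "ay": 0, "az": 0, "claw": 0.01},
    {"x": 0, "y": 0, "z": -0.015, "ax": 0, "ay": 0, "az": 0, "claw": 0.01},
  ],
)

```text
time_s: 4.65
ee_pos: [0.5395, -0.1561, 0.187]
eef_rot: [3.141, -0.006, 3.068]
force: [0.8, -0.3, -1.5]
grip_width: 0.0195
```

Emit:
step_arm(
  steps=[
    {"x": 0, "y": 0, "z": -0.02, "ax": 0, "ay": 0, "az": 0, "claw": 0.01},
    {"x": 0, "y": 0, "z": -0.02, "ax": 0, "ay": 0, "az": 0, "claw": 0.01},
    {"x": 0, "y": 0, "z": -0.02, "ax": 0, "ay": 0, "az": 0, "claw": 0.01},
    {"x": 0, "y": 0, "z": 0, "ax": 0, "ay": 0, "az": 0, "claw": 0.01},
  ],
)

```text
time_s: 4.98
ee_pos: [0.5402, -0.1563, 0.2569]
eef_rot: [-3.141, 0.001, 3.068]
force: [-0.1, -0.2, -1.0]
grip_width: 0.0193
```

```bash
python3 g.py .45 .05 .25 2.9896; python3 - <<'E'
from h import *
im,d=vision.camera("scene");cv2.imwrite("pics/s2.png",cv2.resize(im[100:250,80:250,::-1],None,fx=4,fy=4,interpolation=cv2.INTER_CUBIC))
E
```

```text
4.983 [ 0.5402 -0.1563  0.2569] [-3.1405e+00  8.0000e-04  3.0680e+00] 0.0193 F [-0.05 -0.22 -1.  ] q6 -1.84
[0.1052 0.1991 0.0066]
rot deg [-0.06  0.05  4.49]
```

View pics/s2.png

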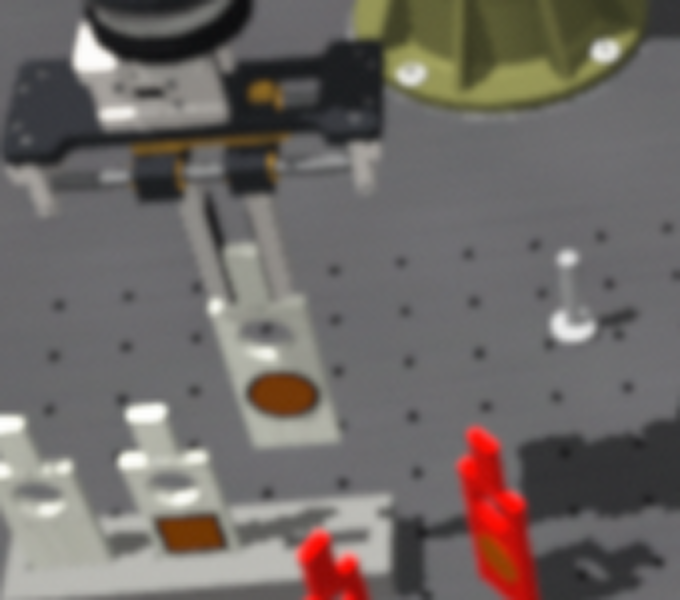

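Emit:
step_arm(
  steps=[
    {"x": 0.025, "y": 0.01, "z": 0, "ax": 0, "ay": 0, "az": 0.9, "claw": 0.01},
    {"x": 0.03, "y": 0.025, "z": 0, "ax": 0, "ay": 0, "az": 0.9, "claw": 0.01},
    {"x": 0.02, "y": 0.03, "z": 0, "ax": 0, "ay": 0, "az": 0.9, "claw": 0.01},
    {"x": 0.015, "y": 0.03, "z": 0, "ax": 0, "ay": 0, "az": 0.9, "claw": 0.01},
    {"x": 0.01, "y": 0.03, "z": 0, "ax": 0, "ay": 0, "az": 0.9, "claw": 0.01},
  ],
)

```text
time_s: 5.45
ee_pos: [0.4494, -0.022, 0.2489]
eef_rot: [-3.141, -0.008, 2.98]
force: [1.7, 1.1, -0.9]
grip_width: 0.0194
```

Emit:
step_arm(
  steps=[
    {"x": 0.005, "y": 0.03, "z": 0, "ax": 0, "ay": 0, "az": 0, "claw": 0.01},
    {"x": 0, "y": 0.03, "z": 0, "ax": 0, "ay": 0, "az": 0, "claw": 0.01},
    {"x": 0, "y": 0.03, "z": 0, "ax": 0, "ay": 0, "az": 0, "claw": 0.01},
    {"x": 0, "y": 0, "z": 0, "ax": 0, "ay": 0, "az": 0, "claw": 0.01},
  ],
)

```text
time_s: 5.78
ee_pos: [0.455, 0.0754, 0.2461]
eef_rot: [-3.141, -0.011, 2.98]
force: [0.1, -0.0, -0.8]
grip_width: 0.0196
```

```bash
python3 g.py .4735 .1549 .208 2.9896
```

```text
5.783 [0.455  0.0754 0.2461] [-3.1411 -0.0113  2.9802] 0.0196 F [ 0.09 -0.01 -0.82] q6 -1.33
[-0.0059  0.0814  0.0379]
rot deg [-0.03 -0.65 -0.54]
```

Emit:
step_arm(
  steps=[
    {"x": 0, "y": 0.02, "z": 0.01, "ax": 0, "ay": -0.6, "az": -0.5, "claw": 0.01},
    {"x": 0, "y": 0.02, "z": 0.01, "ax": 0, "ay": 0, "az": 0, "claw": 0.01},
    {"x": 0, "y": 0.02, "z": 0.01, "ax": 0, "ay": 0, "az": 0, "claw": 0.01},
    {"x": 0, "y": 0.02, "z": 0.01, "ax": 0, "ay": 0, "az": 0, "claw": 0.01},
    {"x": 0, "y": 0, "z": 0, "ax": 0, "ay": 0, "az": 0, "claw": 0.01},
  ],
)

```text
time_s: 6.2
ee_pos: [0.4654, 0.1578, 0.2003]
eef_rot: [-3.139, -0.004, 2.991]
force: [-0.8, -0.3, -2.4]
grip_width: 0.0195
```

```bash
python3 g.py .4735 .1549 .208 2.9896
```

```text
6.2 [0.4654 0.1578 0.2003] [-3.1389 -0.0043  2.9911] 0.0195 F [-0.78 -0.26 -2.35] q6 -1.17
[-0.0084 -0.0017 -0.0077]
rot deg [-0.16 -0.25  0.09]
```

Emit:
step_arm(
  steps=[
    {"x": -0.008, "y": -0.0015, "z": -0.008, "ax": -0.2, "ay": -0.2, "az": 0.1, "claw": 0.01},
    {"x": 0, "y": 0, "z": 0, "ax": 0, "ay": 0, "az": 0, "claw": 0.01},
    {"x": 0, "y": 0, "z": 0, "ax": 0, "ay": 0, "az": 0, "claw": 0.01},
  ],
)

```text
time_s: 6.45
ee_pos: [0.4731, 0.1537, 0.2076]
eef_rot: [-3.141, -0.003, 2.99]
force: [-0.4, 0.1, -1.9]
grip_width: 0.0195
```

```bash
python3 g.py .4735 .1549 .208 2.9896; python3 - <<'E'
from h import *
for n,(x,y,w,h) in(("scene",(240,120,100,130)),("top",(180,100,100,110))):
    im,d=vision.camera(n);np.savez(f"{n}3.npz",im=im,d=d)
    cv2.imwrite(f"pics/{n}3.png",cv2.resize(im[y:y+h,x:x+w,::-1],None,fx=4.5,fy=4.5,interpolation=cv2.INTER_CUBIC))
E
```

```text
6.45 [0.4731 0.1537 0.2076] [-3.141  -0.0034  2.9903] 0.0195 F [-0.44  0.14 -1.9 ] q6 -1.18
[-0.0002  0.0012 -0.0004]
rot deg [-0.03 -0.2   0.04]
```

View pics/scene3.png

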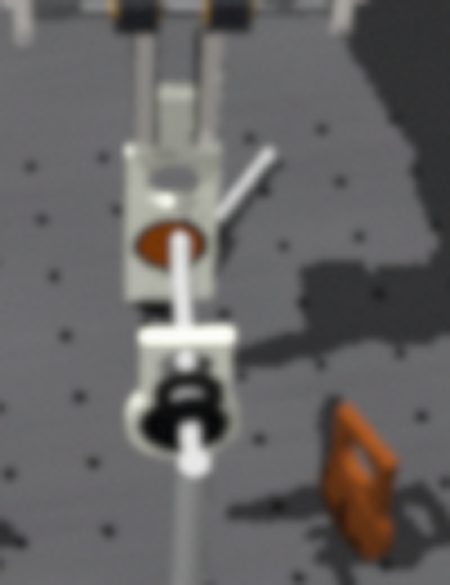

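View pics/top3.png

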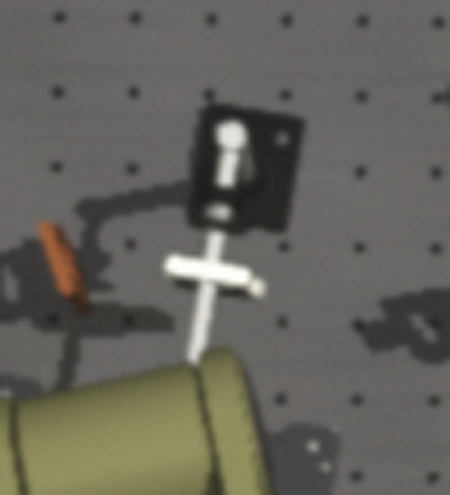

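```bash
python3 - <<'E'
from h import *
z=np.load("scene3.npz");im=z["im"];X=cloud("scene",z["d"].astype(float))
root=np.array([.6663,.1254,.17]);yaw=-.152;Rm=R.from_euler("z",yaw).as_matrix()
B=(X-root)@Rm
m=(B[...,0]>-.215)&(B[...,0]<-.17)&(abs(B[...,1])<.06)&(B[...,2]>-.12)&(B[...,2]<.085)
vs,us=np.nonzero(m)
for r in range(138,190,1):
    q=us[vs==r]
    if len(q): print(r,q.min(),q.max(),"y",B[r,q,1].min().round(4),B[r,q,1].max().round(4),"mid",((B[r,q,1].min()+B[r,q,1].max())/2).round(4),"x",np.median(B[r,q,0]).round(4),"z",np.median(B[r,q,2]).round(4))
# plane fit of front face
f=B[m&(np.arange(384)[:,None]>155)];f=f[abs(f[:,1])<.02];A=np.c_[f[:,1:],np.ones(len(f))];print("x=a y+b z+c",np.linalg.lstsq(A,f[:,0],rcond=None)[0])
# tip via rays in this view at root frame
for r in range(175,190,3):
    q=np.arange(272,290);w=np.clip(im[r,q].astype(float).min(1)-150,0,None);c=(w*q).sum()/w.sum();p=(plane("scene",[c,r],.17)-root)@Rm;print(r,c.round(2),p.round(4))
E
```

```text
138 269 285 y -0.0247 0.0118 mid -0.0065 x -0.1877 z 0.0839
139 269 288 y -0.0247 0.0189 mid -0.0029 x -0.188 z 0.0803
140 269 288 y -0.0246 0.0191 mid -0.0028 x -0.1895 z 0.0759
141 269 288 y -0.0246 0.0189 mid -0.0029 x -0.1895 z 0.0728
142 269 288 y -0.0245 0.0191 mid -0.0027 x -0.1886 z 0.0709
143 269 288 y -0.0245 0.0195 mid -0.0025 x -0.1881 z 0.0677
144 269 287 y -0.0246 0.0175 mid -0.0036 x -0.1892 z 0.0634
145 269 287 y -0.0245 0.0174 mid -0.0036 x -0.1881 z 0.061
146 269 287 y -0.0245 0.0173 mid -0.0036 x -0.1884 z 0.058
147 269 287 y -0.0246 0.0176 mid -0.0035 x -0.189 z 0.0542
148 269 287 y -0.0245 0.0176 mid -0.0035 x -0.1893 z 0.0503
149 270 287 y -0.0224 0.0178 mid -0.0023 x -0.1881 z 0.0482
150 270 287 y -0.0223 0.0179 mid -0.0022 x -0.1878 z 0.0455
151 270 286 y -0.0223 0.0157 mid -0.0033 x -0.188 z 0.0422
152 268 288 y -0.0265 0.0217 mid -0.0024 x -0.1914 z 0.0354
153 269 288 y -0.0242 0.0215 mid -0.0013 x -0.1913 z 0.0322
154 268 288 y -0.0267 0.0212 mid -0.0028 x -0.1913 z 0.0286
155 268 288 y -0.0267 0.021 mid -0.0028 x -0.1905 z 0.0264
156 268 288 y -0.0266 0.02
[... 1375 characters left out ...]
0197 mid -0.0032 x -0.1901 z -0.0596
180 268 286 y -0.0261 0.0199 mid -0.0031 x -0.1916 z -0.0646
181 268 286 y -0.0261 0.0198 mid -0.0031 x -0.1908 z -0.0671
182 268 286 y -0.026 0.0202 mid -0.0029 x -0.1915 z -0.0718
183 268 286 y -0.026 0.0204 mid -0.0028 x -0.1914 z -0.0755
184 268 286 y -0.026 0.0205 mid -0.0028 x -0.1908 z -0.079
185 268 286 y -0.0259 0.0207 mid -0.0026 x -0.1913 z -0.083
186 268 286 y -0.026 0.0208 mid -0.0026 x -0.1904 z -0.0866
x=a y+b z+c [-0.00279524 -0.00620313 -0.19119303]
175 279.52 [[-0.1494 -0.0002 -0.    ]]
178 279.76 [[-0.1397 -0.     -0.    ]]
181 279.3 [[-0.1301 -0.0016 -0.    ]]
184 279.1 [[-0.1207 -0.0025  0.    ]]
187 280.19 [[-0.1113 -0.0003 -0.    ]]
```

Emit:
step_arm(
  steps=[
    {"x": -0.01, "y": 0.0015, "z": 0, "ax": 0, "ay": -0.2, "az": 0, "claw": 0.01},
    {"x": -0.01, "y": 0, "z": 0, "ax": 0, "ay": 0, "az": 0, "claw": 0.01},
    {"x": -0.01, "y": 0, "z": 0, "ax": 0, "ay": 0, "az": 0, "claw": 0.01},
    {"x": 0, "y": 0, "z": 0, "ax": 0, "ay": 0, "az": 0, "claw": 0.01},
  ],
)

```text
time_s: 6.88
ee_pos: [0.5064, 0.1489, 0.2091]
eef_rot: [3.141, 0.004, 2.988]
force: [0.6, 0.2, -2.3]
grip_width: 0.0191
```

```bash
cat >> g.py <<'E'
root=np.array([.6663,.1254,.17]);Rm=R.from_euler("z",-.152).as_matrix()
M=R.from_euler("xyz",o["eef_rot"]).as_matrix()
print("eye in bar mm",((o["ee_pos"]+M@[0,0,.0308]-root)@Rm*1000).round(2), "F bar",(o["force"]@Rm).round(2))
E
python3 g.py 0 0 0 2.9896
```

```text
6.883 [0.5064 0.1489 0.2091] [3.1411 0.0038 2.9881] 0.0191 F [ 0.57  0.18 -2.26] q6 -1.2
[ 0.4785 -0.2247  0.2072]
rot deg [ 0.03  0.22 -0.08]
eye in bar mm [-161.46   -0.96    8.33] F bar [ 0.54  0.27 -2.26]
```

Emit:
step_arm(
  steps=[
    {"x": -0.006, "y": 0.001, "z": 0.001, "ax": 0, "ay": 0, "az": 0, "claw": 0.01},
    {"x": -0.006, "y": 0, "z": 0, "ax": 0, "ay": 0, "az": 0, "claw": 0.01},
    {"x": -0.006, "y": 0, "z": 0, "ax": 0, "ay": 0, "az": 0, "claw": 0.01},
    {"x": 0, "y": 0, "z": 0, "ax": 0, "ay": 0, "az": 0, "claw": 0.01},
  ],
)

```text
time_s: 7.22
ee_pos: [0.5267, 0.1464, 0.2078]
eef_rot: [3.141, 0.003, 2.987]
force: [-0.3, -0.1, -1.6]
grip_width: 0.0199
```

```bash
python3 g.py 0 0 0 2.9896
```

```text
7.217 [0.5267 0.1464 0.2078] [3.1413 0.0034 2.9873] 0.0199 F [-0.31 -0.11 -1.56] q6 -1.21
[ 0.4987 -0.2257  0.206 ]
rot deg [ 0.02  0.2  -0.13]
eye in bar mm [-141.02   -0.36    6.96] F bar [-0.29 -0.16 -1.56]
```

Emit:
step_arm(
  steps=[
    {"x": -0.005, "y": 0, "z": 0, "ax": 0, "ay": 0.2, "az": -0.1, "claw": 0.01},
    {"x": -0.005, "y": 0, "z": 0, "ax": 0, "ay": 0, "az": 0, "claw": 0.01},
    {"x": -0.005, "y": 0, "z": 0.001, "ax": 0, "ay": 0, "az": 0, "claw": 0.01},
    {"x": -0.003, "y": 0, "z": 0.002, "ax": 0, "ay": 0, "az": 0, "claw": 0.01},
    {"x": 0, "y": 0, "z": 0, "ax": 0, "ay": 0, "az": 0, "claw": 0.01},
  ],
)

```text
time_s: 7.63
ee_pos: [0.5464, 0.1434, 0.2044]
eef_rot: [3.141, -0.001, 2.989]
force: [1.2, 0.6, -1.3]
grip_width: 0.0198
```

```bash
python3 g.py 0 0 0 2.9896;  python3 - <<'E'
from h import *
for n,(x,y,w,h) in(("scene",(240,120,100,130)),):
    im,d=vision.camera(n);np.savez(f"{n}4.npz",im=im,d=d)
    cv2.imwrite(f"pics/{n}4.png",cv2.resize(im[y:y+h,x:x+w,::-1],None,fx=4.5,fy=4.5,interpolation=cv2.INTER_CUBIC))
E
```

```text
7.633 [0.5464 0.1434 0.2044] [ 3.1413e+00 -7.0000e-04  2.9895e+00] 0.0198 F [ 1.18  0.57 -1.32] q6 -1.23
[ 0.5182 -0.2246  0.2047]
rot deg [ 0.02 -0.04 -0.01]
eye in bar mm [-121.26   -0.33    3.6 ] F bar [ 1.08  0.75 -1.32]
```

View pics/scene4.png

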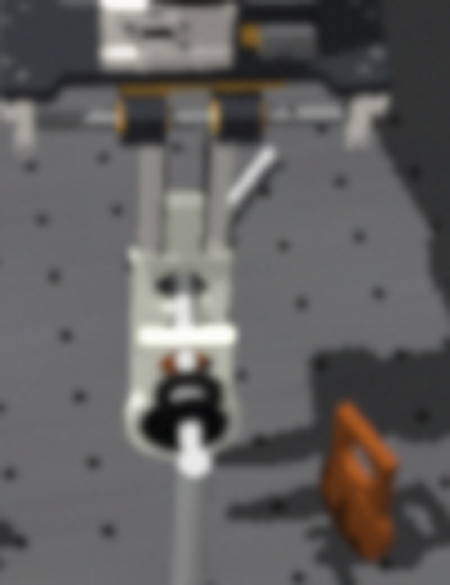

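Emit:
step_arm(
  steps=[
    {"x": 0, "y": 0, "z": 0.004, "ax": 0, "ay": 0, "az": 0, "claw": 0.01},
    {"x": 0, "y": 0, "z": 0.004, "ax": 0, "ay": 0, "az": 0, "claw": 0.01},
    {"x": 0, "y": 0, "z": 0.001, "ax": 0, "ay": 0, "az": 0, "claw": 0.01},
    {"x": 0, "y": 0, "z": 0, "ax": 0, "ay": 0, "az": 0, "claw": 0.01},
  ],
)

```text
time_s: 8.02
ee_pos: [0.5457, 0.1436, 0.1945]
eef_rot: [3.141, -0.001, 2.99]
force: [0.1, -0.7, -1.4]
grip_width: 0.0195
```

```bash
python3 g.py 0 0 0 2.9896
```

```text
8.017 [0.5457 0.1436 0.1945] [ 3.1414e+00 -1.0000e-03  2.9897e+00] 0.0195 F [ 0.05 -0.67 -1.41] q6 -1.23
[ 0.5175 -0.2246  0.1949]
rot deg [ 0.01 -0.06  0.01]
eye in bar mm [-121.97   -0.25   -6.32] F bar [ 0.15 -0.65 -1.41]
```

Emit:
step_arm(
  steps=[
    {"x": 0, "y": 0, "z": 0.0015, "ax": 0, "ay": 0, "az": 0, "claw": 0.01},
    {"x": 0, "y": 0, "z": 0, "ax": 0, "ay": 0, "az": 0, "claw": 0.01},
  ],
)

```text
time_s: 8.18
ee_pos: [0.5455, 0.1437, 0.1928]
eef_rot: [3.141, -0.001, 2.99]
force: [0.1, 1.0, -2.2]
grip_width: 0.0193
```

```bash
python3 g.py 0 0 0 2.9896
```

```text
8.183 [0.5455 0.1437 0.1928] [ 3.1414e+00 -1.2000e-03  2.9899e+00] 0.0193 F [ 0.15  1.02 -2.19] q6 -1.23
[ 0.5173 -0.2245  0.1933]
rot deg [ 0.01 -0.07  0.02]
eye in bar mm [-122.19   -0.23   -8.03] F bar [-0.01  1.03 -2.19]
```

Emit:
step_arm(
  steps=[
    {"x": 0, "y": 0, "z": 0.001, "ax": 0, "ay": 0, "az": 0, "claw": 0.01},
    {"x": 0, "y": 0, "z": 0, "ax": 0, "ay": 0, "az": 0, "claw": 0.01},
  ],
)

```text
time_s: 8.35
ee_pos: [0.5455, 0.1438, 0.1918]
eef_rot: [3.141, -0.001, 2.99]
force: [-0.9, 0.1, -1.2]
grip_width: 0.02
```

```bash
python3 g.py 0 0 0 2.9896
```

```text
8.35 [0.5455 0.1438 0.1918] [ 3.1413e+00 -9.0000e-04  2.9900e+00] 0.02 F [-0.92  0.12 -1.19] q6 -1.23
[ 0.5174 -0.2245  0.1922]
rot deg [ 0.01 -0.05  0.02]
eye in bar mm [-122.21   -0.14   -8.97] F bar [-0.93 -0.02 -1.19]
```

Emit:
step_arm(
  steps=[
    {"x": -0.005, "y": 0, "z": 0, "ax": 0, "ay": 0, "az": 0, "claw": 0.01},
    {"x": -0.005, "y": 0, "z": 0, "ax": 0, "ay": 0, "az": 0, "claw": 0.01},
    {"x": -0.005, "y": 0, "z": 0, "ax": 0, "ay": 0, "az": 0, "claw": 0.01},
    {"x": -0.003, "y": 0, "z": 0, "ax": 0, "ay": 0, "az": 0, "claw": 0.01},
    {"x": 0, "y": 0, "z": 0, "ax": 0, "ay": 0, "az": 0, "claw": 0.01},
  ],
)

```text
time_s: 8.77
ee_pos: [0.5656, 0.1407, 0.1921]
eef_rot: [3.141, -0.0, 2.99]
force: [0.7, 0.4, -1.4]
grip_width: 0.0192
```

```bash
python3 g.py 0 0 0 2.9896
```

```text
8.767 [0.5656 0.1407 0.1921] [ 3.1411e+00 -1.0000e-04  2.9900e+00] 0.0192 F [ 0.72  0.42 -1.44] q6 -1.24
[ 0.5378 -0.2246  0.1921]
rot deg [ 0.03 -0.01  0.02]
eye in bar mm [-101.9    -0.14   -8.65] F bar [ 0.65  0.53 -1.44]
```

Emit:
step_arm(
  steps=[
    {"x": -0.002, "y": 0, "z": 0, "ax": 0, "ay": 0, "az": 0, "claw": 0.01},
    {"x": -0.002, "y": 0, "z": 0, "ax": 0, "ay": 0, "az": 0, "claw": 0.01},
    {"x": -0.002, "y": 0, "z": 0, "ax": 0, "ay": 0, "az": 0, "claw": 0.01},
    {"x": -0.002, "y": 0, "z": 0, "ax": 0, "ay": 0, "az": 0, "claw": 0.01},
    {"x": -0.002, "y": 0, "z": 0, "ax": 0, "ay": 0, "az": 0, "claw": 0.01},
  ],
)

```text
time_s: 9.18
ee_pos: [0.5763, 0.139, 0.192]
eef_rot: [3.141, -0.001, 2.99]
force: [-0.7, 0.3, -1.3]
grip_width: 0.0194
```

Emit:
step_arm(
  steps=[
    {"x": -0.0015, "y": 0, "z": 0, "ax": 0, "ay": 0, "az": 0, "claw": 0.01},
    {"x": -0.0015, "y": 0, "z": 0, "ax": 0, "ay": 0, "az": 0, "claw": 0.01},
    {"x": -0.0015, "y": 0, "z": 0, "ax": 0, "ay": 0, "az": 0, "claw": 0.01},
    {"x": 0, "y": 0, "z": 0, "ax": 0, "ay": 0, "az": 0, "claw": 0.01},
  ],
)

```text
time_s: 9.52
ee_pos: [0.5814, 0.1382, 0.1919]
eef_rot: [3.141, -0.001, 2.99]
force: [0.2, -0.4, -2.4]
grip_width: 0.0198
```

```bash
python3 g.py 0 0 0 2.9896
```

```text
9.517 [0.5814 0.1382 0.1919] [ 3.1412e+00 -8.0000e-04  2.9899e+00] 0.0198 F [ 0.23 -0.43 -2.36] q6 -1.25
[ 0.5537 -0.2246  0.1922]
rot deg [ 0.02 -0.04  0.02]
eye in bar mm [-85.89  -0.17  -8.91] F bar [ 0.29 -0.39 -2.36]
```

Emit:
step_arm(
  steps=[
    {"x": -0.0015, "y": 0, "z": 0, "ax": 0, "ay": 0, "az": 0, "claw": 0.01},
    {"x": -0.0015, "y": 0, "z": 0, "ax": 0, "ay": 0, "az": 0, "claw": 0.01},
    {"x": -0.0015, "y": 0, "z": 0, "ax": 0, "ay": 0, "az": 0, "claw": 0.01},
    {"x": -0.0015, "y": 0, "z": 0, "ax": 0, "ay": 0, "az": 0, "claw": 0.01},
    {"x": -0.0015, "y": 0, "z": 0, "ax": 0, "ay": 0, "az": 0, "claw": 0.01},
  ],
)

```text
time_s: 9.93
ee_pos: [0.5891, 0.1371, 0.1919]
eef_rot: [3.141, -0.001, 2.99]
force: [-1.4, 0.8, -1.1]
grip_width: 0.0192
```

Emit:
step_arm(
  steps=[
    {"x": -0.001, "y": 0, "z": 0, "ax": 0, "ay": 0, "az": 0, "claw": 0.01},
    {"x": -0.001, "y": 0, "z": 0, "ax": 0, "ay": 0, "az": 0, "claw": 0.01},
  ],
)

```text
time_s: 10.1
ee_pos: [0.5914, 0.1368, 0.1919]
eef_rot: [3.141, -0.001, 2.99]
force: [-1.1, 0.5, -0.7]
grip_width: 0.0195
```

```bash
python3 g.py 0 0 0 2.9896
```

```text
10.1 [0.5914 0.1368 0.1919] [ 3.1413e+00 -1.4000e-03  2.9901e+00] 0.0195 F [-1.14  0.48 -0.74] q6 -1.25
[ 0.5637 -0.2245  0.1926]
rot deg [ 0.02 -0.08  0.03]
eye in bar mm [-75.81  -0.09  -8.88] F bar [-1.2   0.3  -0.74]
```

Emit:
step_arm(
  steps=[
    {"x": -0.001, "y": 0, "z": 0, "ax": 0, "ay": 0, "az": 0, "claw": 0.01},
    {"x": -0.001, "y": 0, "z": 0, "ax": 0, "ay": 0, "az": 0, "claw": 0.01},
  ],
)

```text
time_s: 10.27
ee_pos: [0.5936, 0.1364, 0.1919]
eef_rot: [3.141, -0.002, 2.99]
force: [-0.7, 0.4, -1.2]
grip_width: 0.0198
```

Emit:
step_arm(
  steps=[
    {"x": -0.001, "y": 0, "z": 0, "ax": 0, "ay": 0, "az": 0, "claw": 0.01},
  ],
)

```text
time_s: 10.35
ee_pos: [0.5946, 0.1363, 0.1919]
eef_rot: [3.141, -0.002, 2.99]
force: [-0.9, -0.2, -1.3]
grip_width: 0.0196
```

Emit:
step_arm(
  steps=[
    {"x": -0.001, "y": 0, "z": 0, "ax": 0, "ay": 0, "az": 0, "claw": 0.01},
  ],
)

```text
time_s: 10.43
ee_pos: [0.5957, 0.1361, 0.1919]
eef_rot: [3.141, -0.001, 2.99]
force: [-0.7, 0.7, -1.6]
grip_width: 0.0198
```

Emit:
step_arm(
  steps=[
    {"x": -0.001, "y": 0, "z": 0, "ax": 0, "ay": 0, "az": 0, "claw": 0.01},
    {"x": -0.001, "y": 0, "z": 0, "ax": 0, "ay": 0, "az": 0, "claw": 0.01},
  ],
)

```text
time_s: 10.6
ee_pos: [0.5979, 0.1358, 0.1919]
eef_rot: [3.141, -0.001, 2.99]
force: [-1.2, -0.1, -1.7]
grip_width: 0.0197
```

Emit:
step_arm(
  steps=[
    {"x": -0.001, "y": 0, "z": 0, "ax": 0, "ay": 0, "az": 0, "claw": 0.01},
    {"x": -0.001, "y": 0, "z": 0, "ax": 0, "ay": 0, "az": 0, "claw": 0.01},
  ],
)

```text
time_s: 10.77
ee_pos: [0.6001, 0.1354, 0.1919]
eef_rot: [3.141, -0.001, 2.99]
force: [-1.1, 0.4, -1.3]
grip_width: 0.0199
```

Emit:
step_arm(
  steps=[
    {"x": -0.001, "y": 0, "z": 0, "ax": 0, "ay": 0, "az": 0, "claw": 0.01},
    {"x": -0.001, "y": 0, "z": 0, "ax": 0, "ay": 0, "az": 0, "claw": 0.01},
  ],
)

```text
time_s: 10.93
ee_pos: [0.6022, 0.1351, 0.1919]
eef_rot: [3.141, -0.002, 2.99]
force: [-2.9, -0.0, -0.4]
grip_width: 0.0196
```

Emit:
step_arm(
  steps=[
    {"x": -0.0008, "y": 0, "z": 0, "ax": 0, "ay": 0, "az": 0, "claw": 0.01},
  ],
)

```text
time_s: 11.02
ee_pos: [0.6028, 0.1351, 0.1919]
eef_rot: [3.141, -0.003, 2.99]
force: [-4.9, 0.3, 2.1]
grip_width: 0.0195
```

Emit:
step_arm(
  steps=[
    {"x": -0.0004, "y": 0, "z": 0, "ax": 0, "ay": 0, "az": 0, "claw": 0.01},
  ],
)

```text
time_s: 11.1
ee_pos: [0.6029, 0.135, 0.1919]
eef_rot: [3.142, -0.004, 2.99]
force: [-5.3, 0.3, 0.8]
grip_width: 0.0193
```

Emit:
step_arm(
  steps=[
    {"x": -0.0003, "y": 0, "z": 0, "ax": 0, "ay": 0, "az": 0, "claw": 0.01},
    {"x": -0.0003, "y": 0, "z": 0, "ax": 0, "ay": 0, "az": 0, "claw": 0.01},
  ],
)

```text
time_s: 11.27
ee_pos: [0.603, 0.1351, 0.1919]
eef_rot: [-3.141, -0.006, 2.99]
force: [-5.0, -0.6, -0.2]
grip_width: 0.0191
```

Emit:
step_arm(
  steps=[
    {"x": -0.0004, "y": 0, "z": 0, "ax": 0, "ay": 0, "az": 0, "claw": 0.01},
    {"x": -0.0004, "y": 0, "z": 0, "ax": 0, "ay": 0, "az": 0, "claw": 0.01},
  ],
)

```text
time_s: 11.43
ee_pos: [0.6031, 0.135, 0.1919]
eef_rot: [-3.141, -0.007, 2.99]
force: [-5.3, 1.1, 1.2]
grip_width: 0.0197
```

Emit:
step_arm(
  steps=[
    {"x": -0.0004, "y": 0, "z": 0, "ax": 0, "ay": 0, "az": 0, "claw": 0.01},
    {"x": -0.0004, "y": 0, "z": 0, "ax": 0, "ay": 0, "az": 0, "claw": 0.01},
    {"x": -0.0004, "y": 0, "z": 0, "ax": 0, "ay": 0, "az": 0, "claw": 0.01},
  ],
)

```text
time_s: 11.68
ee_pos: [0.6032, 0.135, 0.1919]
eef_rot: [-3.141, -0.011, 2.991]
force: [-5.9, -0.4, 0.5]
grip_width: 0.0197
```

```bash
python3 g.py 0 0 0 2.9896
```

```text
11.683 [0.6032 0.135  0.1919] [-3.1406 -0.0106  2.9907] 0.0197 F [-5.89 -0.36  0.5 ] q6 -1.26
[ 0.574  -0.2239  0.1982]
rot deg [-0.06 -0.61  0.06]
eye in bar mm [-64.16  -0.07  -8.87] F bar [-5.77 -1.25  0.5 ]
```

Emit:
step_arm(
  steps=[
    {"x": 0.0006, "y": 0, "z": 0, "ax": 0, "ay": -0.3, "az": 0, "claw": 0.01},
    {"x": 0.0006, "y": 0, "z": 0, "ax": 0, "ay": -0.3, "az": 0, "claw": 0.01},
    {"x": 0, "y": 0, "z": 0.0003, "ax": 0, "ay": 0, "az": 0, "claw": 0.01},
  ],
)

```text
time_s: 11.93
ee_pos: [0.602, 0.1352, 0.1916]
eef_rot: [-3.141, 0.001, 2.991]
force: [-2.3, 0.6, 0.9]
grip_width: 0.0195
```

```bash
python3 g.py 0 0 0 2.9896
```

```text
11.933 [0.602  0.1352 0.1916] [-3.1405e+00  1.1000e-03  2.9908e+00] 0.0195 F [-2.28  0.59  0.85] q6 -1.26
[ 0.5751 -0.2239  0.1912]
rot deg [-0.06  0.06  0.07]
eye in bar mm [-6.498e+01 -6.000e-02 -9.210e+00] F bar [-2.34  0.24  0.85]
```

Emit:
step_arm(
  steps=[
    {"x": 0.0004, "y": 0, "z": 0, "ax": 0, "ay": 0, "az": 0, "claw": 0.01},
    {"x": 0, "y": 0, "z": 0, "ax": 0, "ay": 0, "az": 0, "claw": 0.01},
  ],
  grip_force=10,
)

```text
time_s: 12.1
ee_pos: [0.6018, 0.1352, 0.1916]
eef_rot: [-3.141, 0.002, 2.991]
force: [0.3, 0.1, -1.2]
grip_width: 0.0198
```

Emit:
step_arm(
  steps=[
    {"x": 0, "y": 0, "z": 0, "ax": 0, "ay": 0, "az": 0, "claw": 0.024},
    {"x": 0, "y": 0, "z": 0, "ax": 0, "ay": 0, "az": 0, "claw": 0.028},
    {"x": 0, "y": 0, "z": 0, "ax": 0, "ay": 0, "az": 0, "claw": 0.034},
    {"x": 0, "y": 0, "z": 0, "ax": 0, "ay": 0, "az": 0, "claw": 0.04},
    {"x": 0, "y": 0, "z": 0, "ax": 0, "ay": 0, "az": 0, "claw": 0.04},
  ],
)

```text
time_s: 12.52
ee_pos: [0.6028, 0.1351, 0.1924]
eef_rot: [-3.141, 0.005, 2.991]
force: [0.0, 0.8, 0.7]
grip_width: 0.0395
```

```bash
python3 g.py 0 0 0 2.9896; python3 - <<'E'
from h import *
for n,(x,y,w,h) in(("scene",(240,120,100,130)),):
    im,d=vision.camera(n);np.savez(f"{n}5.npz",im=im,d=d)
    cv2.imwrite(f"pics/{n}5.png",cv2.resize(im[y:y+h,x:x+w,::-1],None,fx=4.5,fy=4.5,interpolation=cv2.INTER_CUBIC))
E
```

```text
12.517 [0.6028 0.1351 0.1924] [-3.1413  0.005   2.9906] 0.0395 F [0.02 0.81 0.73] q6 -1.26
[ 0.5765 -0.2242  0.1896]
rot deg [-0.02  0.29  0.06]
eye in bar mm [-6.412e+01 -1.000e-02 -8.370e+00] F bar [-0.11  0.81  0.73]
```

View pics/scene5.png

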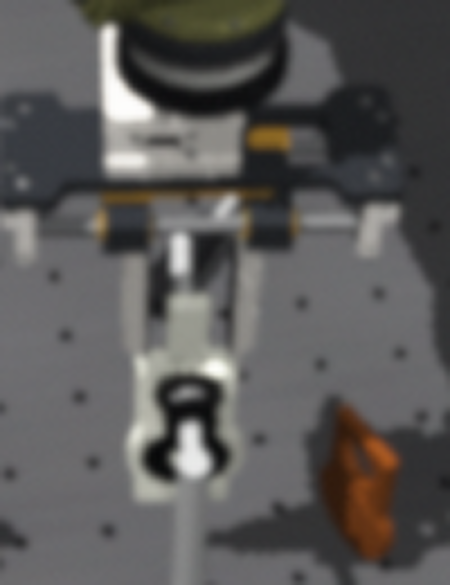

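Emit:
step_arm(
  steps=[
    {"x": 0, "y": 0, "z": -0.01, "ax": 0, "ay": 0, "az": 0, "claw": 0.046},
    {"x": 0, "y": 0, "z": -0.015, "ax": 0, "ay": 0, "az": 0, "claw": 0.046},
    {"x": 0, "y": 0, "z": -0.02, "ax": 0, "ay": 0, "az": 0, "claw": 0.046},
    {"x": 0, "y": 0, "z": -0.02, "ax": 0, "ay": 0, "az": 0, "claw": 0.046},
    {"x": 0, "y": 0, "z": -0.02, "ax": 0, "ay": 0, "az": 0, "claw": 0.046},
  ],
)

```text
time_s: 12.98
ee_pos: [0.601, 0.1349, 0.2788]
eef_rot: [-3.139, -0.002, 2.991]
force: [0.4, -0.6, 0.2]
grip_width: 0.0461
```

Emit:
step_arm(
  steps=[
    {"x": 0.03, "y": 0, "z": -0.01, "ax": 0, "ay": 0, "az": 0, "claw": 0.046},
    {"x": 0.04, "y": 0, "z": 0, "ax": 0, "ay": 0, "az": 0, "claw": 0.046},
    {"x": 0.04, "y": 0, "z": 0, "ax": 0, "ay": 0, "az": 0, "claw": 0.046},
    {"x": 0.04, "y": 0, "z": 0, "ax": 0, "ay": 0, "az": 0, "claw": 0.046},
    {"x": 0.04, "y": 0, "z": 0, "ax": 0, "ay": 0, "az": 0, "claw": 0.046},
  ],
)

```text
time_s: 13.4
ee_pos: [0.4118, 0.1629, 0.2946]
eef_rot: [3.141, 0.006, 2.986]
force: [-0.4, 1.1, 0.8]
grip_width: 0.0462
```

Emit:
step_arm(
  steps=[
    {"x": 0.03, "y": 0.02, "z": 0, "ax": 0, "ay": 0, "az": 0, "claw": 0.046},
    {"x": 0, "y": 0.03, "z": 0, "ax": 0, "ay": 0, "az": 0, "claw": 0.046},
    {"x": 0, "y": 0.03, "z": 0, "ax": 0, "ay": 0, "az": 0, "claw": 0.046},
    {"x": 0, "y": 0.02, "z": 0, "ax": 0, "ay": 0, "az": 0, "claw": 0.046},
    {"x": 0, "y": 0, "z": 0, "ax": 0, "ay": 0, "az": 0, "claw": 0.046},
  ],
)

```text
time_s: 13.82
ee_pos: [0.3897, 0.2703, 0.3021]
eef_rot: [3.135, 0.015, 2.987]
force: [-0.3, -0.6, -0.2]
grip_width: 0.046
```

```bash
python3 g.py; python3 - <<'E'
from h import *
for n,(x,y,w,h) in(("scene",(240,150,100,130)),("top",(200,110,70,90))):
    im,d=vision.camera(n);np.savez(f"{n}6.npz",im=im,d=d)
    cv2.imwrite(f"pics/{n}6.png",cv2.resize(im[y:y+h,x:x+w,::-1],None,fx=4.5,fy=4.5,interpolation=cv2.INTER_CUBIC))
    cv2.imwrite(f"pics/{n}6f.png",im[:,:,::-1])
E
```

```text
13.817 [0.3897 0.2703 0.3021] [3.1346 0.0149 2.9869] 0.046 F [-0.3  -0.61 -0.24] q6 -0.88
eye in bar mm [-294.87  101.53  101.29] F bar [-0.2  -0.65 -0.24]
```

View pics/scene6.png

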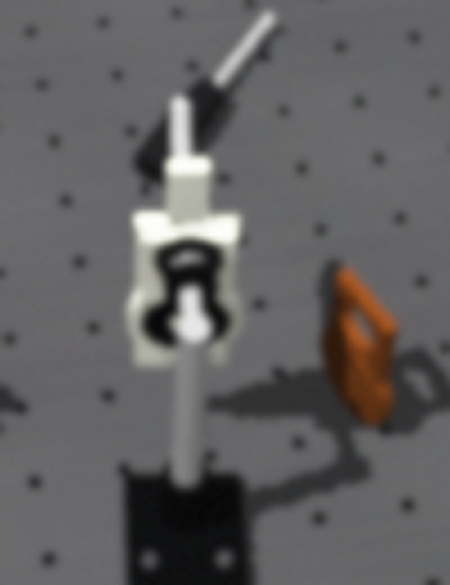

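View pics/top6.png

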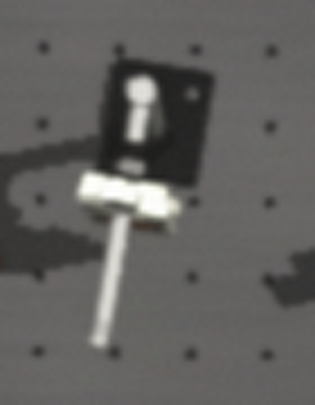

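View pics/top6f.png

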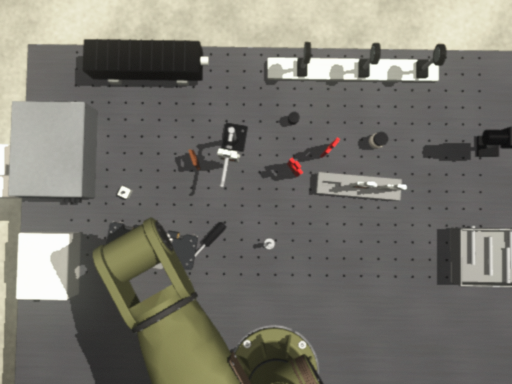

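```bash
python3 - <<'E'
from h import *
root=np.array([.6663,.1254,.17]);Rm=R.from_euler("z",-.152).as_matrix()
for n in("top","scene"):
    im,d=vision.camera(n);X=cloud(n,d.astype(float));B=(X-root)@Rm*1000
    m=(B[...,0]>-100)&(B[...,0]<-40)&(abs(B[...,1])<35)&(im.min(2)>110)
    for nm,lo,hi in(("tab top",50,60),("tops",10,17),("low",-80,-40)):
        q=B[m&(B[...,2]>lo)&(B[...,2]<hi)]
        if len(q)>3: print(n,nm,len(q),"x",np.percentile(q[:,0],[5,50,95]).round(1),"y",np.percentile(q[:,1],[2,98]).round(1),"zmed",np.median(q[:,2]).round(1))
    if n=="scene":
        q=B[m&(B[...,2]>16)&(B[...,2]<54)&(abs(B[...,1])<9)];A=np.c_[q[:,1:],np.ones(len(q))];print("tab face tilt",np.linalg.lstsq(A,q[:,0],rcond=None)[0].round(3),len(q))
from station import ctrl;print(ctrl.get_obs()["time_s"])
E
```

```text
top tab top 27 x [-68.5 -65.  -61.7] y [-9.4  8.9] zmed 54.5
top tops 71 x [-67.9 -58.8 -52.3] y [-22.5  23.3] zmed 13.0
top low 8 x [-62.  -58.5 -54. ] y [-28.1  22.5] zmed -49.1
scene tab top 31 x [-67.  -62.6 -59.7] y [-11.    6.5] zmed 54.2
scene tops 108 x [-67.6 -60.  -51. ] y [-25.3  21.2] zmed 12.6
scene low 72 x [-58.2 -53.3 -51.5] y [-30.   28.7] zmed -55.6
tab face tilt [-2.0000e-02 -8.3000e-02 -5.8061e+01] 101
14.0167
```

```bash
python3 -c "
from station import ticket
print(ticket.hand_in())"
```

```text
the job is handed in; nothing more can be done
None
```

The round-window paddle now hangs on the bar in front of the iris plate, the two face to face, and I handed the job in at about 14 s.

- **Path:** I took the paddle from the rack by its tab, threaded its eye over the upturned tip and lowered it until it hung just off the bar. Then I slid it back, pushing the iris plate, until the sprung stop gave.
- **Press:** The wrist read about 5 to 6 N for roughly 0.6 s at a paddle eye x of about -64 mm. The highest reading was 5.9 N, though I only read it at the end of each call, with noise of about 1 N. I eased the force off before opening the fingers, then moved the arm clear.
- **Last checks:**
  - The two plate tops together span about -68 to -52 mm along the bar. That matches two 8 mm plates touching.
  - Both were centred beside the bar to within 1–2 mm.
  - The paddle tab's top measured 54 to 55 mm above the bar line, where 56 mm is expected for a hung eye.
  - In the last pictures, which I compared only by eye, the other paddles and bystanders looked unmoved.
- **Disagreements:**
  - The two cameras differed by about 2 mm along the bar.
  - A rough depth fit of the tab gave a lean of 0.08 rad. I did not trust it because it mixes in the tab's top face, and it is still under the 0.15 rad limit.

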